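# Shut the clipper case, close its hasp and pin it

## Robot

A 7-joint arm with a two-finger parallel gripper is mounted at the origin on a cart in front of the work surface, level with it; the furniture and walls round the work are solid. World frame = base frame: x ahead of the robot, y to its left, z up, the work surface at z = 0. Lengths are in m, angles in rad, forces in N, time in s.
With the tool pointing down it reaches from about 0.35 to 0.9 m from the base axis. Payload 7.2 kg.
Tool frame: the origin (TCP) lies midway between the tips of the shut fingers; the grasp point (between the pads) lies 19 mm behind it (robot.grip_depth is the distance from the TCP to the grasp point, in m); z points along the fingers, y is the line along which they close (so a half turn about z gives the same grasp; the last joint's range is limited). The gripper opens to 88 mm and grips with 3 to 60 N. Pads are 20 mm wide; open, the fingers measure 115 mm over their backs; the gripper's body (75 mm by 178 mm) begins 61 mm behind the grasp point.
Start: joints at [1.065, 0.411, -0.013, 1.596, 0.006, 1.134, -0.082], TCP at [0.265, -0.566, 0.223] pointing down, gripper open.
Joint ranges: [-2.95, 2.95], [-0.29, 1.99], [-1.47, 1.44], [0.14, 2.54], [-1.03, 4.17], [0.13, 1.85], [-2.86, 2.86]. Speed limits (rad/s): [2.39, 2.39, 3.01, 3.01, 3.14, 3.14, 3.14].

## Interface

Orientations are given as a rotation vector (axis times angle).
In Python, from rig import robot gives the robot as it stands. The module is installed in compiled form; this text tells all that it offers.
- The arm moves only by the shell command python3 -m crank 'ROWS' [OPENING] [FORCE]. ROWS is JSON, a list of rows, each an object with "linear": the shift along the tool's x, y, z normalised to -1 to 1, where 1 is 400 mm, a list of three; "yaw": the turn about the tool's z normalised to -1 to 1, where 1 is 30 degrees. A call has 1 to 20 rows; each row is the pose to reach, as a shift and turn from the pose commanded when the call began, along the tool's axes at that moment; what a row does not reach only later rows make up. A row lasts 1/12 s, in which the tool goes at most 41.7 mm and 7.16 degrees, less where a joint would pass 70% of its speed; a pose out of reach is approached as far as the arm can. A call with a number of a shift or a turn outside -1 to 1 is refused whole. A call with a gripper value outside its range is refused whole. OPENING is the closure, from 0 (fully open) to 1 (shut), set as the call begins (- or left out, the last holds). The fingers move at their own pace and stop on an object; FORCE is the grip in N (left out, the last holds). Time passes only in rows, so rows that repeat a pose let the fingers close. It gives the time, the measured TCP pose, the force, the opening and the grip force at its end, in the units of the state.
- robot.state(): the state, without advancing time (a new reading comes with each control period).
- robot.get_image(name): name is "scene" or "side" or "wrist"; returns (picture, depth): 400x640x3 uint8, red, green, blue; 400x640 float32, m along the optical axis (not along the pixel's ray), 0 where there is no reading.
- robot.camera_model(name): a dict with "camera_matrix" (3x3 intrinsics, pixels), "T" (4x4, takes a point from camera to world coordinates). Camera axes: x right, y down, z forward; pixel columns grow to the right and rows downward; lengths in m; the calibration is good to about 2 mm. The wrist camera is an equidistant fisheye: a pixel r from the principal point sees the ray r / f radians off the axis. A picture is of the moment at which its call begins: read the wrist's pose just before it. camera_model takes no time and is no camera call; for the wrist camera it gives the pose at the moment of the call.
- robot.hand_in(): hands the job in; it is judged then, once.
The state is a dict: "time": time; "joint_positions": joint angles; "joint_vel": joint speeds; "tau": joint torques, N m; "tool_pos": TCP position; "ee_rot": TCP orientation; "contact_force": force on the tool from outside, world axes, zero at the start; "torque": the same for the moment, N m; "gripper_width": opening from 0.0 (shut) to 1.0 (fully open); "grip_force": force on a finger pad.
Only numpy, scipy, OpenCV 4.12 (cv2) and the standard library are available. Lean on these libraries where they do the work, as an engineer would, in place of code of your own. Each camera call takes 0.05 s, during which the arm holds its last target. There are 200 camera calls.

## Task

Make the black clipper case ready to carry: press its lid fully shut, then swing the steel hasp down over the staple until it lies home against the front of the case, and then take the red-headed pin from its grey rest and drop it down through the staple's loop until its collar sits on the loop. Leave the pin there upright and let go; do not push the other things on the counter about.

Things in the scene. Friction and masses are not known exactly. Their poses are not given: they have to be found in the camera images.
- case: Black clipper-guard case, fixed to the counter, 150 x 240 mm, 91 mm tall with the lid shut. Origin: centre of its underside. x points from its front to its back (away from the robot at yaw 0), y to its left, z up. Front face at x = -75 mm; the lid is all above z = 61 mm, its hinge axis along y at x = +78, z = 62 mm.
- case_lid (a joint): Lid angle in rad, 0 = fully shut, positive = front edge raised. It starts ajar. A stiff hinge (0.2 N m): the lid stays where it is left; 2 to 4 N pressed down near its front edge closes it, and it then stops rigidly.
- lid_press (a point): A point on top of the lid clear of the hasp, where it can be pressed: case frame x = -35, y = -75, z = 90.5 mm when shut; it moves with the lid. Its frame turns with the lid.
- hasp (a joint): Angle of the hasp's swinging leaf relative to the lid, rad: 0 = hanging down in front of the case, home over the staple (rigid stop); 1.57 = sticking out to the front; 3.14 = standing straight up (it starts near there); more = leaning back over the lid. Stiff hinge (0.025 N m): about 1 N moves it, it stays where it is left and must be pushed all the way home.
- hasp_axis (a point): Hasp's hinge axis at mid-width of the leaf: case x = -82, y = 0, z = 84 mm with the lid shut; axis along the case's y; barrel 7 mm thick. The leaf is a steel plate 62 mm wide (y = -31 to +31), 3 mm thick, reaching 66 mm from the axis, outer face 4.5 mm outside it; its slot for the staple lies 35 to 56 mm from the axis, y = -27 to -1 mm. It passes freely over the staple.
- hasp_pad (a point): Centre of the face of the red ribbed thumb block (24 x 24 mm, 4.5 mm proud) on the leaf's outer face (faces front when closed, back when standing up), beside the slot: y = +17 mm, 51 mm from the axis. Pushing it swings the leaf over and down. Hasp home: at case x = -91, y = 17, z = 33 mm. Frame turns with the leaf, equals the case's when closed; -x points out of the outer face.
- staple_eye (a point): Middle of the staple's loop, level with the top of its bar: case x = -101, y = -14, z = 46 mm, axes as the case's. The staple is a flat U of 4 mm bar, level, sticking out 39 mm from the case's front, 21 mm wide outside. Seen from above the open loop is 13 mm wide (y) and, hasp home, runs from 9.5 mm in front of this point (-x) to 14 mm behind it, where the leaf is.
- pin: Loose retaining pin, 40 g, upright in its rest. Origin: centre of the collar's underside; z up along the pin. Below: steel shank 8 mm diameter, 34 mm long, tapered tip. Above: steel collar 22 mm diameter, 4 mm thick, then a red round grip 18 mm diameter from 4 to 30 mm above the origin. In the staple the collar's underside rests on the loop, at the height of point staple_eye.
- pin_rest: Fixed grey block, 40 x 40 mm and 40 mm tall, with a 12 mm square hole in its top in which the pin stands; origin: centre of its underside. The pin's collar rests on its top.
- cream_pot: Bystander: loose round blue cream pot with a pale lid, 58 mm diameter, 37 mm tall; origin: centre of its underside.
- developer: Bystander: loose small white bottle with a pointed nozzle, 37 mm diameter, 126 mm tall; origin: centre of its underside.
There are look-alikes about, which are no part of the job. Leave any purple or turquoise look-alike of the pin alone.

How it is judged:
On the way, in this order (a step that is already met when the one before it is completed fails the run):
1. the lid is pressed shut (within 0.03 rad) while the hasp is still up (value of joint case_lid below 0.03 rad and value of joint hasp above 0.5 rad), for 0.2 s.
2. the hasp is swung home over the staple (within 0.12 rad), the lid shut, the pin not yet in the loop (value of joint case_lid below 0.03 rad and value of joint hasp below 0.12 rad and distance between pin and staple_eye above 0.03 m), for 0.2 s.
At the end, for the whole second after the job is handed in: Lid shut within 0.03 rad, hasp home within 0.12 rad, and the pin standing at rest in the staple's loop, upright within 0.15 rad, its collar's underside within 4 mm of the loop's top, inside the loop (within 6 mm across, -10 to +14 mm along the case's x of the loop's middle) (value of joint case_lid below 0.03 rad and value of joint hasp below 0.12 rad and x of pin in the frame of staple_eye between -0.01 and 0.014 m and y of pin in the frame of staple_eye between -0.006 and 0.006 m and z of pin in the frame of staple_eye between -0.004 and 0.004 m and angle between pin's own z axis and vertical below 0.15 rad and linear speed of pin below 0.02 m/s); the robot touches nothing.
It fails at once if the blue cream pot is pushed more than 30 mm or tipped over (distance of cream_pot from where it was at the start of the episode above 0.03 m or angle between cream_pot's own z axis and vertical above 0.5 rad).
It fails at once if the small white bottle is pushed more than 30 mm or tipped over (distance of developer from where it was at the start of the episode above 0.03 m or angle between developer's own z axis and vertical above 0.5 rad).
It also fails if it takes over 64 s, if anything falls off the work surface, if the arm or the gripper's body presses on something with over 40 N, if the wrist force passes 120 N, or if a joint passes its speed limit or range.

## Working session

There is one attempt and no reset: what is moved stays moved. The work goes in short steps, Python scripts to look and compute and a shell command to move; the robot and the scene stay as the last step left them, time stands still between calls to the robot, and variables do not carry over. Pictures are saved under pics/ and viewed, at most 10 in all, crops included, and the job is handed in when it is done.

```bash
mkdir -p pics; cat > h.py <<'E'
import numpy as np, cv2
from rig import robot
from scipy.spatial.transform import Rotation as R
def cap(n):
    m=robot.camera_model(n); p,d=robot.get_image(n); return p,d,m
def save(p,f): cv2.imwrite('pics/'+f,cv2.cvtColor(p,cv2.COLOR_RGB2BGR))
def ray(m,u,v,fish=False):
    K=np.array(m['camera_matrix']);T=np.array(m['T'])
    x=(u-K[0,2])/K[0,0];y=(v-K[1,2])/K[1,1]
    if fish:
        r=np.hypot(x,y)+1e-12; c=np.array([x/r*np.sin(r),y/r*np.sin(r),np.cos(r)])
    else: c=np.array([x,y,1.])
    return T[:3,3],T[:3,:3]@c
def atz(m,u,v,z,fish=False):
    o,d=ray(m,u,v,fish); return o+d*(z-o[2])/d[2]
def px(m,d,u,v):
    o,r=ray(m,u,v); return o+r*d[int(v),int(u)]
E
python3 - <<'E'
from h import *
for n in ['scene','side']:
    p,d,m=cap(n); save(p,n+'0.png'); np.savez(n+'0.npz',p=p,d=d,T=m['T'],K=m['camera_matrix']); print(n,np.round(m['T'],3).tolist(),np.round(m['camera_matrix'],1).tolist())
s=robot.state(); print(s['tool_pos'],s['ee_rot'],s['time'],R.from_rotvec(s['ee_rot']).as_matrix().round(3).tolist())
E
```

```text
scene [[-0.825, -0.284, 0.488, 0.117], [-0.564, 0.383, -0.731, 0.37], [0.02, -0.879, -0.476, 0.514], [0.0, 0.0, 0.0, 1.0]] [[405.4, 0.0, 324.1], [0.0, 405.4, 200.7], [0.0, 0.0, 1.0]]
side [[-0.984, -0.108, 0.14, 0.449], [-0.177, 0.593, -0.785, 0.411], [0.002, -0.798, -0.603, 0.613], [0.0, 0.0, 0.0, 1.0]] [[451.3, 0.0, 322.0], [0.0, 451.3, 206.7], [0.0, 0.0, 1.0]]
[ 0.26473868 -0.56569754  0.22191572] [-3.06532726e+00 -6.81952936e-01  6.68518726e-04] 0.1 [[0.906, 0.424, -0.001], [0.424, -0.906, 0.001], [-0.0, -0.001, -1.0]]
```

View pics/scene0.png

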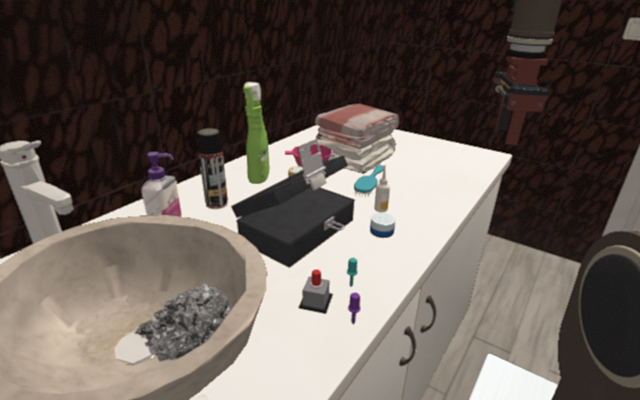

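View pics/side0.png

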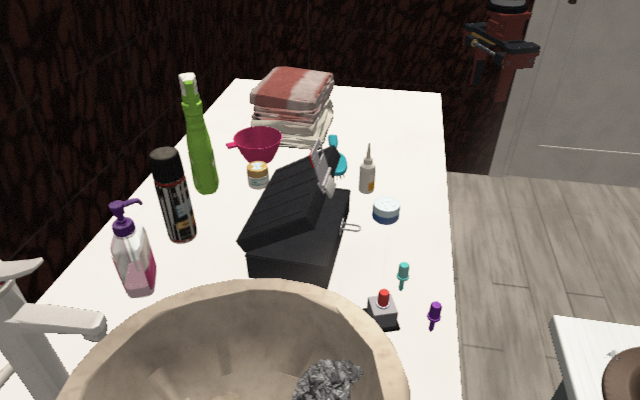

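Side view: the red-headed pin sits at (384,298) in a grey block (383,312). The look-alikes are turquoise (403,271) and purple (434,312). The case is at about (300,220), staple (349,228), hasp (322,172), pot (386,210) and bottle (367,172). In the scene view the red pin is at (316,275), purple at (354,303) and turquoise at (352,267). I choose red, and will check it in a crop.

```bash
cat > m.py <<'E'
from h import *
out=[]
for n,box,cb in [('scene',(280,250,380,330),(230,130,410,270)),('side',(350,250,460,340),(235,130,415,290))]:
    z=np.load(n+'0.npz'); p,d,T,K=[z[k] for k in 'pdTK']; m={'T':T,'camera_matrix':K}
    v,u=np.mgrid[0:400,0:640]
    C=np.stack([(u-K[0,2])/K[0,0]*d,(v-K[1,2])/K[1,1]*d,d],-1)@T[:3,:3].T+T[:3,3]
    hsv=cv2.cvtColor(p,cv2.COLOR_RGB2HSV); H,S,V=hsv[...,0],hsv[...,1],hsv[...,2]
    def rep(name,mask,bx):
        mm=np.zeros_like(mask); mm[bx[1]:bx[3],bx[0]:bx[2]]=mask[bx[1]:bx[3],bx[0]:bx[2]]; mm&=d>0
        P=C[mm]; print(n,name,mm.sum(),'px',np.round([u[mm].mean(),v[mm].mean()],1),'med',np.median(P,0).round(3),'min',np.percentile(P,3,0).round(3),'max',np.percentile(P,97,0).round(3)); return P
    rep('red',((H<8)|(H>172))&(S>150)&(V>100),box)
    rep('rest_top',(S<60)&(abs(C[...,2]-.04)<.004),box)
    pb=(365,205,405,240) if n=='scene' else (368,192,405,226)
    rep('pot',(C[...,2]>.008),pb)
    db=(372,176,394,214) if n=='scene' else (356,142,380,194)
    rep('dev',(C[...,2]>.008),db)
    P=rep('body',(C[...,2]>.012)&(C[...,2]<.055)&(V<70),cb)
    b=cv2.minAreaRect((P[:,:2]*1000).astype(np.float32)); print('rect',b)
    P=rep('staple',(V>90)&(C[...,2]>.025)&(C[...,2]<.06),(315,210,350,240) if n=='scene' else (335,215,365,240))
    P=rep('hasp',(V>90)&(C[...,2]>.09),(298,135,332,195) if n=='scene' else (310,142,340,202))
    P=rep('lid',(V<70)&(C[...,2]>.08),cb)
    pl=np.linalg.svd(P-P.mean(0),full_matrices=False)[2][2]; print('lid normal',pl)
    out.append(cv2.resize(p[cb[1]:cb[1]+140,cb[0]:cb[0]+190],None,fx=4,fy=4,interpolation=2) if n=='side' else cv2.resize(p[250:330,280:400],None,fx=4,fy=4))
    if n=='side': save(out[1],'c_case.png')
    else: save(out[0],'c_pin.png')
E
python3 m.py
```

```text
scene red 99 px [315.9 277.3] med [ 0.435 -0.086  0.061] min [ 0.431 -0.093  0.048] max [ 0.443 -0.083  0.07 ]
scene rest_top 322 px [315.7 284.5] med [ 0.433 -0.086  0.039] min [ 0.4   -0.144  0.037] max [ 0.544 -0.07   0.043]
scene pot 560 px [382.5 221.6] med [ 0.447 -0.364  0.032] min [ 0.423 -0.459  0.009] max [ 0.499 -0.348  0.038]
scene dev 494 px [381.2 193.1] med [ 0.498 -0.46   0.04 ] min [ 0.469 -0.573  0.011] max [ 0.578 -0.399  0.087]
scene body 1743 px [292.7 234.6] med [ 0.541 -0.159  0.034] min [ 0.532 -0.369  0.013] max [ 0.683 -0.142  0.055]
rect ((881.026611328125, -385.1250305175781), (270.80377197265625, 824.8182983398438), 65.37680053710938)
scene staple 126 px [332.6 223.6] med [ 0.531 -0.272  0.045] min [ 0.497 -0.288  0.037] max [ 0.534 -0.259  0.055]
scene hasp 926 px [312.8 164. ] med [ 0.569 -0.258  0.176] min [ 0.549 -0.313  0.136] max [ 0.587 -0.232  0.224]
scene lid 1563 px [283.6 189.9] med [ 0.576 -0.167  0.145] min [ 0.558 -0.36   0.089] max [ 0.677 -0.143  0.163]
lid normal [-0.45459992 -0.0135841  -0.89059215]
side red 123 px [383.4 297.3] med [ 0.
[... 311 characters left out ...]
6 px [367.4 172.7] med [ 0.5   -0.46   0.055] min [ 0.484 -0.473  0.011] max [ 0.517 -0.453  0.111]
side body 1538 px [294.2 267.1] med [ 0.6   -0.145  0.034] min [ 0.532 -0.313  0.014] max [ 0.682 -0.142  0.053]
rect ((559.2153930664062, -219.59579467773438), (268.783203125, 124.92626953125), 53.91388702392578)
side staple 104 px [349.2 226.2] med [ 0.519 -0.27   0.047] min [ 0.495 -0.285  0.043] max [ 0.533 -0.259  0.057]
side hasp 728 px [322.9 169.9] med [ 0.568 -0.255  0.176] min [ 0.549 -0.36   0.14 ] max [ 0.585 -0.232  0.226]
side lid 4934 px [287.7 203.7] med [ 0.625 -0.205  0.13 ] min [ 0.561 -0.365  0.091] max [ 0.693 -0.143  0.164]
lid normal [-0.47509449 -0.02044459 -0.87969724]
```

```bash
python3 -c "
import cv2,numpy as np
a=cv2.imread('pics/c_pin.png');b=cv2.imread('pics/c_case.png');a=cv2.resize(a,(300,200));b=cv2.resize(b,(500,368));c=np.zeros((400,800,3),np.uint8);c[:200,:300]=a;c[:368,300:]=b;cv2.imwrite('pics/c1.png',c)"
```

```text
(no output)
```

View pics/c1.png

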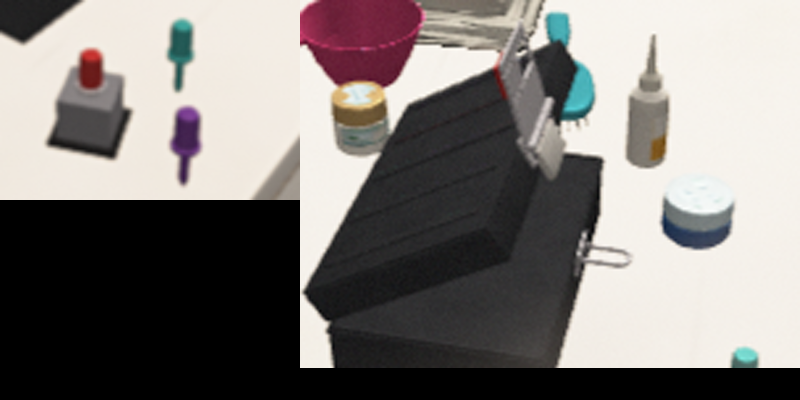

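The crop confirms the red-headed pin in the grey block; purple and turquoise lie apart from it. The case sits near yaw 0 with the lid about 0.49 rad open and the hasp up. Next I move the closed gripper above the lid and fit the case faces.

```bash
python3 - <<'E'
from h import *
from scipy.stats import theilslopes
for n,bx in [('scene',(230,170,360,265)),('side',(235,150,360,285))]:
    z=np.load(n+'0.npz'); p,d,T,K=[z[k] for k in 'pdTK']
    v,u=np.mgrid[0:400,0:640]
    C=np.stack([(u-K[0,2])/K[0,0]*d,(v-K[1,2])/K[1,1]*d,d],-1)@T[:3,:3].T+T[:3,3]
    P=C[bx[1]:bx[3],bx[0]:bx[2]].reshape(-1,3)
    f=P[(abs(P[:,0]-.534)<.02)&(P[:,1]<-.16)&(P[:,1]>-.37)&(P[:,2]>.012)&(P[:,2]<.05)]
    s=P[(abs(P[:,1]+.142)<.015)&(P[:,0]<.68)&(P[:,0]>.545)&(P[:,2]>.012)&(P[:,2]<.05)]
    for q,a,b in [(f,0,1),(s,1,0)]:
        if len(q)>30: k=theilslopes(q[::3,a],q[::3,b]); print(n,'front' if a==0 else 'side',len(q),'slope',k[0],'val',np.median(q[:,a]),'at',np.median(q[:,b]),'range',np.percentile(q[:,b],[2,98]))
    q=C[(C[...,0]<.9)&(C[...,1]<-.5)&(C[...,1]>-1)&(C[...,0]>.3)&(d>0)]; print('beyond y<-.5 zmax',q[:,2].max(), 'near x,y<-.5:', q[(q[:,2]>.05)].min(0))
E
python3 -m crank '[{"linear":[0.936,-0.172,0],"yaw":-1},{"linear":[0.936,-0.172,0],"yaw":-1},{"linear":[0.936,-0.172,0],"yaw":-1},{"linear":[0.936,-0.172,0],"yaw":-1},{"linear":[0.936,-0.172,0],"yaw":-1},{"linear":[0.936,-0.172,0],"yaw":-1},{"linear":[0.936,-0.172,0],"yaw":-1},{"linear":[0.936,-0.172,0],"yaw":-1},{"linear":[0.936,-0.172,0],"yaw":-1},{"linear":[0.936,-0.172,0],"yaw":-1},{"linear":[0.936,-0.172,0],"yaw":-1},{"linear":[0.936,-0.172,0],"yaw":-1}]' 1 20
python3 -m crank '[{"linear":[0,0,0],"yaw":-1},{"linear":[0,0,0],"yaw":-1},{"linear":[0,0,0],"yaw":-1},{"linear":[0,0,0],"yaw":-1},{"linear":[0,0,0],"yaw":-1},{"linear":[0,0,0],"yaw":-1}]'
```

```text
scene front 784 slope 0.037527973043444365 val 0.5356863580336029 at -0.2489681056730325 range [-0.3640495  -0.16328196]
scene side 646 slope -0.03547649368320095 val -0.1441988786827077 at 0.6040531105992175 range [0.54682795 0.67433156]
beyond y<-.5 zmax 0.4897520415131141 near x,y<-.5: [ 0.30002712 -0.86168653  0.05001649]
side front 250 slope 0.03776055502997014 val 0.5343776702635301 at -0.2559220931871357 range [-0.36057969 -0.16648663]
side side 1059 slope -0.03676680964137286 val -0.14466058200644794 at 0.6112601230844795 range [0.5480168  0.67711279]
beyond y<-.5 zmax 0.4022419525341476 near x,y<-.5: [ 0.30001007 -0.8432349   0.05000612]
time: 1.1
tool_pos: [0.5744, -0.345, 0.2219]
ee_rot: [-2.784, -1.454, 0.002]
contact_force: [-0.2, -0.1, -0.7]
gripper_width: 0.127
grip_force: 0.0
time: 1.6
tool_pos: [0.5732, -0.3471, 0.2226]
ee_rot: [-2.32, -2.119, 0.001]
contact_force: [-0.6, 0.1, 1.0]
gripper_width: 0.002
grip_force: 0.0
```

```bash
python3 -m crank '[{"linear":[0,0,0.05],"yaw":-0.1},{"linear":[0,0,0.1],"yaw":-0.1},{"linear":[0,0,0.14],"yaw":-0.1},{"linear":[0,0,0.17],"yaw":-0.1},{"linear":[0,0,0.20],"yaw":-0.1},{"linear":[0,0,0.23],"yaw":-0.1},{"linear":[0,0,0.26],"yaw":-0.1},{"linear":[0,0,0.28],"yaw":-0.1},{"linear":[0,0,0.30],"yaw":-0.1},{"linear":[0,0,0.31],"yaw":-0.1},{"linear":[0,0,0.318],"yaw":-0.1},{"linear":[0,0,0.318],"yaw":-0.1}]'
python3 -m crank '[{"linear":[0,0,0.005],"yaw":0},{"linear":[0,0,0.008],"yaw":0},{"linear":[0,0,0.01],"yaw":0},{"linear":[0,0,0.01],"yaw":0}]'
```

```text
time: 2.6
tool_pos: [0.575, -0.3448, 0.0948]
ee_rot: [-2.258, -2.183, -0.0]
contact_force: [-0.0, 0.4, -0.1]
gripper_width: 0.007
grip_force: 0.0
time: 2.93
tool_pos: [0.575, -0.345, 0.0916]
ee_rot: [2.258, 2.184, 0.0]
contact_force: [0.6, -0.5, 1.0]
gripper_width: 0.004
grip_force: 0.0
```

```bash
python3 -m crank '[{"linear":[0,0,0.004],"yaw":0},{"linear":[0,0,0.006],"yaw":0},{"linear":[0,0,0.008],"yaw":0},{"linear":[0,0,0.008],"yaw":0},{"linear":[0,0,0.008],"yaw":0}]'
python3 - <<'E'
from h import *
p,d,m=cap('scene'); a=p[120:260,220:420]
q,e,k=cap('side'); b=q[130:270,230:430]
save(cv2.resize(np.vstack([a,b]),None,fx=2,fy=2,interpolation=2),'lid1.png')
E
```

```text
time: 3.35
tool_pos: [0.5752, -0.3452, 0.0903]
ee_rot: [2.257, 2.183, 0.0]
contact_force: [-4.2, 1.4, 12.5]
gripper_width: 0.003
grip_force: 6.4
```

View pics/lid1.png

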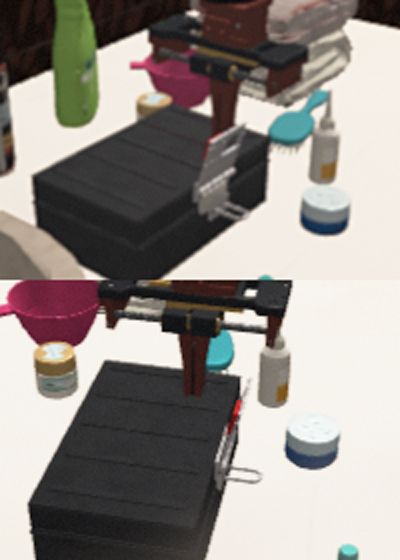

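The lid is flat on the case in both views, with the tip pressing at 12 N. The hasp is still up, its red pad facing back at about (232,410) in the lower half. Next: lift, move behind the hasp, come down.

```bash
python3 -m crank '[{"linear":[0,0,-0.1],"yaw":0},{"linear":[0,0,-0.19],"yaw":0},{"linear":[0.09,0.016,-0.19],"yaw":0},{"linear":[0.18,0.016,-0.19],"yaw":0},{"linear":[0.263,0.016,-0.19],"yaw":0},{"linear":[0.263,0.016,-0.19],"yaw":0},{"linear":[0.263,0.016,-0.12],"yaw":0},{"linear":[0.263,0.016,-0.06],"yaw":0},{"linear":[0.263,0.016,-0.06],"yaw":0}]'
python3 - <<'E'
from h import *
p,d,m=cap('scene'); a=p[120:260,220:420]
q,e,k=cap('side'); b=q[130:270,230:430]
save(cv2.resize(np.vstack([a,b]),None,fx=2,fy=2,interpolation=2),'h1.png')
E
```

```text
time: 4.2
tool_pos: [0.5821, -0.2393, 0.108]
ee_rot: [-2.254, -2.181, 0.005]
contact_force: [-0.1, 0.6, -0.8]
gripper_width: 0.002
grip_force: 0.0
```

View pics/h1.png

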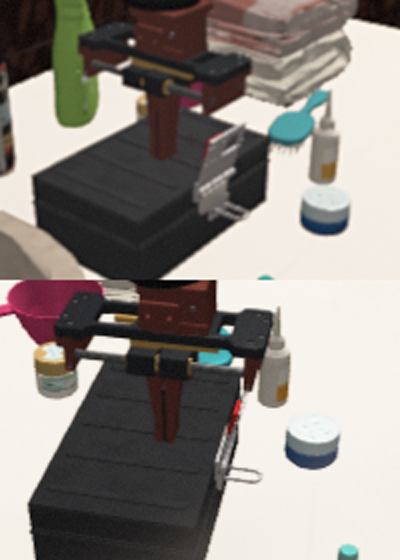

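The finger is now behind the hasp, at about (163,435) lower, and the pad edge is at (235,410). Pushing forward and then down, in stages.

```bash
python3 -m crank '[{"linear":[0,-0.04,0],"yaw":0},{"linear":[0,-0.08,0],"yaw":0},{"linear":[0,-0.11,0],"yaw":0},{"linear":[0,-0.14,0],"yaw":0},{"linear":[0,-0.17,0],"yaw":0},{"linear":[0,-0.2,0],"yaw":0},{"linear":[0,-0.23,0],"yaw":0},{"linear":[0,-0.248,0],"yaw":0},{"linear":[0,-0.248,0],"yaw":0}]'
python3 -m crank '[{"linear":[0,0,0.03],"yaw":0},{"linear":[0,0,0.06],"yaw":0},{"linear":[0,0,0.09],"yaw":0},{"linear":[0,0,0.12],"yaw":0},{"linear":[0,0,0.15],"yaw":0},{"linear":[0,0,0.18],"yaw":0},{"linear":[0,0,0.19],"yaw":0},{"linear":[0,0,0.19],"yaw":0}]'
python3 -m crank '[{"linear":[0,0.02,0],"yaw":0},{"linear":[0,0.035,0],"yaw":0},{"linear":[0,0.045,0],"yaw":0},{"linear":[0,0.055,0],"yaw":0},{"linear":[0,0.055,0],"yaw":0}]'
```

```text
time: 5.05
tool_pos: [0.4852, -0.2376, 0.1137]
ee_rot: [2.258, 2.182, -0.0]
contact_force: [-0.6, 0.0, 1.0]
gripper_width: 0.005
grip_force: 0.0
time: 5.72
tool_pos: [0.4846, -0.2362, 0.0344]
ee_rot: [-2.256, -2.182, 0.002]
contact_force: [0.5, 0.7, -0.6]
gripper_width: 0.009
grip_force: 0.0
time: 6.13
tool_pos: [0.5091, -0.2376, 0.0367]
ee_rot: [2.257, 2.183, 0.001]
contact_force: [0.1, -0.4, -0.0]
gripper_width: 0.006
grip_force: 0.0
```

```bash
python3 -m crank '[{"linear":[0,0.006,0],"yaw":0},{"linear":[0,0.01,0],"yaw":0},{"linear":[0,0.01,0],"yaw":0}]'
python3 - <<'E'
from h import *
p,d,m=cap('scene'); a=p[120:260,220:420]
q,e,k=cap('side'); b=q[130:270,230:430]
save(cv2.resize(np.vstack([a,b]),None,fx=2,fy=2,interpolation=2),'h2.png')
E
```

```text
time: 6.38
tool_pos: [0.5114, -0.2377, 0.0363]
ee_rot: [-2.258, -2.184, 0.001]
contact_force: [-0.3, 0.1, 0.6]
gripper_width: 0.005
grip_force: 0.7
```

View pics/h2.png

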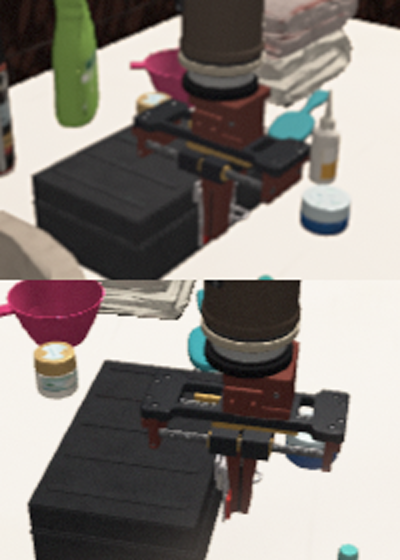

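The leaf hangs in front of the case with its red pad at about (228,500) lower. The finger is just touching it, so I press on until it is rigid.

```bash
python3 -m crank '[{"linear":[0,0.008,0],"yaw":0},{"linear":[0,0.014,0],"yaw":0},{"linear":[0,0.014,0],"yaw":0},{"linear":[0,0.014,0],"yaw":0}]'
python3 -m crank '[{"linear":[0,0.005,0],"yaw":0},{"linear":[0,0.008,0],"yaw":0},{"linear":[0,0.008,0],"yaw":0},{"linear":[0,0.008,0],"yaw":0}]'
```

```text
time: 6.82
tool_pos: [0.512, -0.2378, 0.0357]
ee_rot: [-2.254, -2.177, 0.01]
contact_force: [-15.0, 1.8, 13.6]
gripper_width: 0.003
grip_force: 8.1
time: 7.15
tool_pos: [0.5123, -0.2379, 0.0355]
ee_rot: [-2.252, -2.174, 0.016]
contact_force: [-24.5, 3.2, 20.6]
gripper_width: 0.005
grip_force: 12.8
```

```bash
python3 -m crank '[{"linear":[0,-0.06,0],"yaw":0},{"linear":[0,-0.13,0],"yaw":0},{"linear":[0,-0.13,-0.1],"yaw":0},{"linear":[0,-0.13,-0.2],"yaw":0},{"linear":[0,-0.13,-0.3],"yaw":0},{"linear":[0.1,-0.15,-0.36],"yaw":0.25},{"linear":[0.2,-0.18,-0.36],"yaw":0.5},{"linear":[0.3,-0.2,-0.36],"yaw":0.75},{"linear":[0.37,-0.225,-0.36],"yaw":1},{"linear":[0.37,-0.225,-0.36],"yaw":1},{"linear":[0.37,-0.225,-0.36],"yaw":1}]' 0.5
python3 -m crank '[{"linear":[0,0,0],"yaw":1},{"linear":[0,0,0],"yaw":1},{"linear":[0,0,0],"yaw":1},{"linear":[0,0,0],"yaw":1},{"linear":[0,0,0],"yaw":1}]'
python3 -m crank '[{"linear":[0,0,0],"yaw":1},{"linear":[0,0,0],"yaw":1},{"linear":[0,0,0],"yaw":1},{"linear":[0,0,0],"yaw":1},{"linear":[0,0,0],"yaw":1},{"linear":[0,0,0],"yaw":1}]'
python3 - <<'E'
from h import *
p,d,m=cap('wrist'); save(p,'w1.png'); np.savez('w1.npz',p=p,d=d,T=m['T'],K=m['camera_matrix'])
q,e,k=cap('side'); np.savez('side1.npz',p=q,d=e,T=k['T'],K=k['camera_matrix'])
b=q[190:290,280:430]; c=cv2.resize(b,None,fx=2.5,fy=2.5,interpolation=2); o=np.zeros((400,800,3),np.uint8); o[:250,:375]=c; o[:266,375:]=cv2.resize(p,(425,266)); save(o,'c2.png')
s=robot.state(); print(s['joint_positions'],R.from_rotvec(s['ee_rot']).as_matrix().round(3).tolist())
E
```

```text
time: 8.07
tool_pos: [0.4356, -0.0851, 0.181]
ee_rot: [2.743, 1.528, 0.002]
contact_force: [0.2, -0.9, 0.8]
gripper_width: 0.5
grip_force: 0.0
time: 8.48
tool_pos: [0.4359, -0.0882, 0.1803]
ee_rot: [3.049, 0.754, 0.001]
contact_force: [-0.5, -0.4, 0.5]
gripper_width: 0.505
grip_force: 0.0
time: 8.98
tool_pos: [0.4357, -0.0876, 0.1802]
ee_rot: [3.141, -0.046, 0.0]
contact_force: [0.4, -0.3, -0.9]
gripper_width: 0.503
grip_force: 0.0
[ 0.33639034  0.16650991 -0.27494505  2.05072005  0.05620104  0.93117163
 -1.56775204] [[1.0, -0.028, 0.0], [-0.028, -1.0, -0.0], [0.0, 0.0, -1.0]]
```

View pics/c2.png

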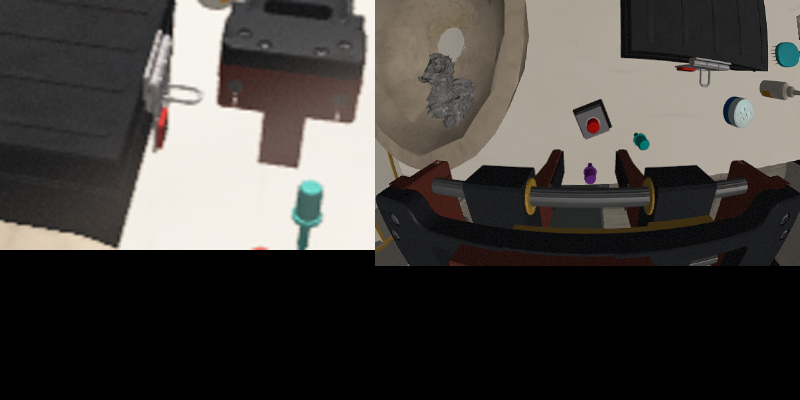

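The hasp is home: the leaf is flat at the front and the staple pokes through at about (185,95) in the left part. The wrist view shows the red pin in its rest at (593,126) and the staple at (705,78). Next I measure both.

```bash
python3 - <<'E'
from h import *
z=np.load('w1.npz'); p,d,T,K=[z[k] for k in 'pdTK']; m={'T':T,'camera_matrix':K}
hsv=cv2.cvtColor(p,cv2.COLOR_RGB2HSV); H,S,V=[hsv[...,i] for i in range(3)]
red=(((H<8)|(H>172))&(S>150)&(V>80)).astype(np.uint8); red[:,:300]=0; red[:,360:]=0; red[220:]=0
v,u=np.nonzero(red); print('pin px',u.mean(),v.mean(),len(u),u.min(),u.max(),v.min(),v.max(),'z=.070',atz(m,u.mean(),v.mean(),.068,True).round(4), 'cam',T[:3,3].round(3))
# brighter top disc
t=red.astype(bool)&(V>200); print('V',np.percentile(V[red>0],[10,50,90]))
# grey rest square
g=((S<40)&(V>60)&(V<160)).astype(np.uint8); g[:,:295]=0;g[:,360:]=0;g[:140]=0;g[215:]=0
n,l,st,c=cv2.connectedComponentsWithStats(g); i=1+np.argmax(st[1:,4]); cc=cv2.findContours((l==i).astype(np.uint8),0,1)[0][0]
r=cv2.minAreaRect(cc); print('rest',r,atz(m,*r[0],.04,True).round(4),[atz(m,*q,.04,True).round(3).tolist() for q in cv2.boxPoints(r)])
save(np.hstack([cv2.resize(p[150:220,285:365],None,fx=5,fy=5,interpolation=2),cv2.resize(p[80:140,460:540],(400,350),interpolation=2)]),'c3.png')
# triangulation of red centroid in scene0 & side0 at z mid grip .057
for n in ['scene','side']:
    z=np.load(n+'0.npz'); mm={'T':z['T'],'camera_matrix':z['K']}
    hs=cv2.cvtColor(z['p'],cv2.COLOR_RGB2HSV); bx=(280,250,380,330) if n=='scene' else (350,250,460,340)
    k=((hs[...,0]<8)|(hs[...,0]>172))&(hs[...,1]>150)&(hs[...,2]>80); k2=np.zeros_like(k);k2[bx[1]:bx[3],bx[0]:bx[2]]=k[bx[1]:bx[3],bx[0]:bx[2]]
    v,u=np.nonzero(k2); print(n,atz(mm,(u.min()+u.max())/2,(v.min()+v.max())/2,.057).round(4))
E
```

```text
pin px 329.0694980694981 190.3861003861004 259 320 337 179 199 z=.070 [ 0.4398 -0.0923  0.068 ] cam [ 0.503 -0.089  0.341]
V [101.  140.  144.2]
rest ((327.38177490234375, 179.43704223632812), (51.106571197509766, 47.642303466796875), 67.83365631103516) [ 0.4445 -0.0913  0.04  ] [[0.46, -0.061, 0.04], [0.477, -0.104, 0.04], [0.429, -0.123, 0.04], [0.411, -0.078, 0.04]]
scene [ 0.4395 -0.0908  0.057 ]
side [ 0.4388 -0.0919  0.057 ]
```

View pics/c3.png

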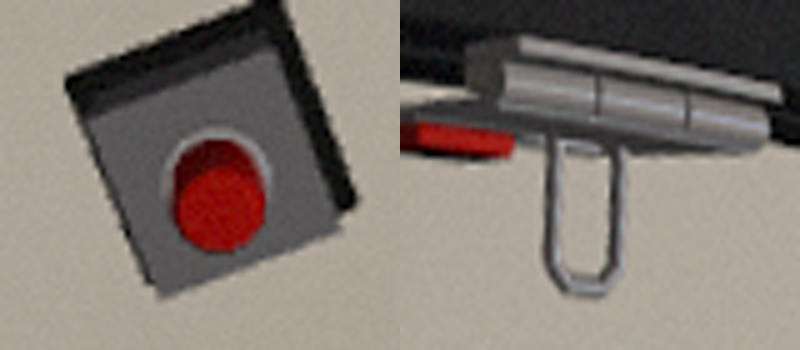

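```bash
python3 -m crank '[{"linear":[0.01,0.0095,0.06],"yaw":0},{"linear":[0.01,0.0095,0.13],"yaw":0},{"linear":[0.01,0.0095,0.2],"yaw":0},{"linear":[0.01,0.0095,0.26],"yaw":0},{"linear":[0.01,0.0095,0.3],"yaw":0},{"linear":[0.01,0.0095,0.328],"yaw":0},{"linear":[0.01,0.0095,0.328],"yaw":0},{"linear":[0.01,0.0095,0.328],"yaw":0}]'
python3 -m crank '[{"linear":[0,0,0],"yaw":0},{"linear":[0,0,0],"yaw":0},{"linear":[0,0,0],"yaw":0},{"linear":[0,0,0],"yaw":0},{"linear":[0,0,0],"yaw":0},{"linear":[0,0,0],"yaw":0}]' 1 15
python3 - <<'E'
from h import *
z=np.load('w1.npz'); m={'T':z['T'],'camera_matrix':z['K']}
for n,q in dict(L=(490.6,115),Rr=(503.7,115),front=(497,129.8),Lf=(490.6,125),Rf=(503.7,125)).items(): print(n,atz(m,*q,.045,True).round(4))
for f in ['scene0','side0','side1']:
    z=np.load(f+'.npz');p,d,T,K=[z[k] for k in 'pdTK']
    bx=(322,212,350,236) if f=='scene0' else (338,215,365,240)
    v,u=np.mgrid[bx[1]:bx[3],bx[0]:bx[2]]; mm={'T':T,'camera_matrix':K}
    C=np.array([[px(mm,d,a,b) for a,b in zip(r,s)] for r,s in zip(u,v)]).reshape(-1,3)
    k=(C[:,2]>.036)&(C[:,2]<.052)&(C[:,0]<.522); print(f,k.sum(),C[k].min(0).round(4),C[k].max(0).round(4),np.median(C[k],0).round(4))
E
```

```text
time: 9.75
tool_pos: [0.4391, -0.0909, 0.0488]
ee_rot: [-3.141, 0.049, 0.002]
contact_force: [0.0, 0.9, -0.8]
gripper_width: 0.501
grip_force: 0.0
time: 10.25
tool_pos: [0.4398, -0.0911, 0.0496]
ee_rot: [3.141, -0.053, 0.002]
contact_force: [0.3, 0.3, 6.6]
gripper_width: 0.194
grip_force: 15.0
L [ 0.5114 -0.2641  0.045 ]
Rr [ 0.5125 -0.2813  0.045 ]
front [ 0.4961 -0.2727  0.045 ]
Lf [ 0.5008 -0.2643  0.045 ]
Rf [ 0.5017 -0.2815  0.045 ]
scene0 44 [ 0.4953 -0.2855  0.0405] [ 0.5215 -0.2632  0.0466] [ 0.506  -0.2718  0.0445]
side0 58 [ 0.4941 -0.2852  0.0432] [ 0.5209 -0.2619  0.0483] [ 0.5067 -0.2708  0.046 ]
side1 80 [ 0.4941 -0.2901  0.0373] [ 0.5218 -0.2358  0.0511] [ 0.5116 -0.2673  0.0461]
```

The pin is gripped (17 mm opening). Lift it and carry it over the staple.

```bash
python3 -m crank '[{"linear":[0,0,-0.06],"yaw":0},{"linear":[0,0,-0.13],"yaw":0},{"linear":[0,0,-0.2],"yaw":0},{"linear":[0.02,0.06,-0.2],"yaw":0},{"linear":[0.06,0.13,-0.2],"yaw":0},{"linear":[0.1,0.21,-0.2],"yaw":0},{"linear":[0.13,0.29,-0.2],"yaw":0},{"linear":[0.16,0.37,-0.2],"yaw":0},{"linear":[0.1835,0.43,-0.2],"yaw":0},{"linear":[0.1835,0.449,-0.2],"yaw":0},{"linear":[0.1835,0.449,-0.15],"yaw":0},{"linear":[0.1835,0.449,-0.125],"yaw":0},{"linear":[0.1835,0.449,-0.125],"yaw":0},{"linear":[0.1835,0.449,-0.125],"yaw":0}]'
python3 - <<'E'
from h import *
ps=[]
for n in ['scene','side','wrist']:
    p,d,m=cap(n); np.savez(n+'2.npz',p=p,d=d,T=m['T'],K=m['camera_matrix']); ps.append(p)
a=cv2.resize(ps[0][190:250,300:380],(400,300),interpolation=2);b=cv2.resize(ps[1][195:255,310:390],(400,300),interpolation=2);c=cv2.resize(ps[2][130:250,240:400],(400,300),interpolation=2)
save(np.vstack([np.hstack([a,b]),np.hstack([c,c*0])]),'c4.png')
E
```

```text
time: 11.42
tool_pos: [0.506, -0.2717, 0.0985]
ee_rot: [-3.14, 0.051, 0.003]
contact_force: [-0.3, 0.2, -1.4]
gripper_width: 0.199
grip_force: 15.0
```

View pics/c4.png

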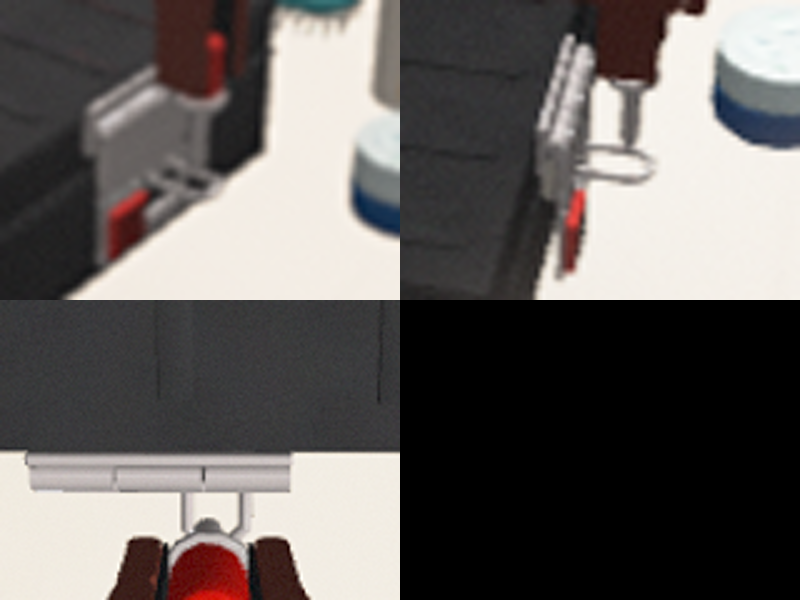

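The pin hangs over the loop. In the wrist crop the staple legs are at x ≈ 187 and 246 and the pin at about 207, so I measure the small sideways offset.

```bash
python3 - <<'E'
from h import *
z=np.load('wrist2.npz'); p=z['p']; m={'T':z['T'],'camera_matrix':z['K']}
print(np.round(z['K'],1).tolist(), z['T'].round(3).tolist())
g=p[206:218,305:350].astype(int).sum(2)//3; print(g[[3,5,7]])
for n,q,zz in [('Lleg',(314.8,214),.045),('Rleg',(338.4,214),.045),('shank near staple',(322.7,219),.06),('collar',(323.2,224),.085)]: print(n,atz(m,*q,zz,True).round(4))
hsv=cv2.cvtColor(p,cv2.COLOR_RGB2HSV); r=((hsv[...,0]<8)&(hsv[...,1]>200)&(hsv[...,2]>150)); r[:215]=0;r[300:]=0;r[:,:290]=0;r[:,360:]=0
v,u=np.nonzero(r); print('red',u.min(),u.max(),v.min(),v.max(),atz(m,(u.min()+u.max())/2,v.mean(),.115,True).round(4))
s=robot.state(); print(s['tool_pos'])
E
```

```text
[[309.7, 0.0, 322.9], [0.0, 309.7, 198.2], [0.0, 0.0, 1.0]] [[-0.032, -0.968, -0.25, 0.575], [-0.999, 0.031, 0.009, -0.274], [-0.001, 0.25, -0.968, 0.261], [0.0, 0.0, 0.0, 1.0]]
[[235 234 235 236 235 235 241 169 131 176 206 207 221 231 235 235 236 235
  236 235 235 235 235 235 236 236 235 236 237 226 177 109 165 201 202 214
  223 237 235 235 236 235 235 236 235]
 [234 234 234 234 235 235 240 167 126 177 206 209 220 230 235 235 235 236
  236 234 235 234 236 234 234 234 235 236 236 225 176 109 165 202 207 210
  221 236 235 237 236 235 235 234 234]
 [233 234 233 233 234 236 240 171 127 178 208 205 219 229 235 233 235 235
  235 236 234 235 235 234 236 235 235 235 237 224 178 111 167 202 211 211
  221 236 235 236 235 234 235 234 234]]
Lleg [ 0.5072 -0.2654  0.045 ]
Rleg [ 0.5067 -0.2826  0.045 ]
shank near staple [ 0.5082 -0.2712  0.06  ]
collar [ 0.5133 -0.2718  0.085 ]
red 309 339 236 271 [ 0.5058 -0.2719  0.115 ]
[ 0.5071601  -0.27242393  0.09986863]
```

```bash
python3 -m crank '[{"linear":[0,0.0055,0],"yaw":0},{"linear":[0,0.0055,0],"yaw":0},{"linear":[0,0.0055,0.015],"yaw":0},{"linear":[0,0.0055,0.03],"yaw":0},{"linear":[0,0.0055,0.045],"yaw":0},{"linear":[0,0.0055,0.045],"yaw":0}]'
python3 -m crank '[{"linear":[0,0,0.015],"yaw":0},{"linear":[0,0,0.03],"yaw":0},{"linear":[0,0,0.045],"yaw":0},{"linear":[0,0,0.057],"yaw":0},{"linear":[0,0,0.057],"yaw":0},{"linear":[0,0,0.057],"yaw":0}]'
```

```text
time: 12.07
tool_pos: [0.5056, -0.2746, 0.0793]
ee_rot: [-3.14, 0.052, 0.004]
contact_force: [-0.4, -0.0, -0.7]
gripper_width: 0.202
grip_force: 15.0
time: 12.57
tool_pos: [0.5064, -0.275, 0.0578]
ee_rot: [-3.141, 0.052, 0.001]
contact_force: [0.0, 0.2, 0.0]
gripper_width: 0.196
grip_force: 15.0
```

The tip is in the loop with no side force. Seat it, release, and look.

```bash
python3 -m crank '[{"linear":[0,0,0.003],"yaw":0},{"linear":[0,0,0.006],"yaw":0},{"linear":[0,0,0.006],"yaw":0},{"linear":[0,0,0.006],"yaw":0}]'
python3 -m crank '[{"linear":[0,0,0],"yaw":0},{"linear":[0,0,0],"yaw":0},{"linear":[0,0,0],"yaw":0},{"linear":[0,0,0],"yaw":0},{"linear":[0,0,0],"yaw":0}]' 0.55
python3 -m crank '[{"linear":[0,0,-0.03],"yaw":0},{"linear":[0,0,-0.08],"yaw":0},{"linear":[0,0,-0.15],"yaw":0},{"linear":[0,0,-0.23],"yaw":0},{"linear":[0,0,-0.3],"yaw":0},{"linear":[0,0,-0.3],"yaw":0},{"linear":[0,0,-0.3],"yaw":0}]'
python3 - <<'E'
from h import *
ps=[]
for n in ['scene','side','wrist']:
    p,d,m=cap(n); ps.append(p)
    hsv=cv2.cvtColor(p,cv2.COLOR_RGB2HSV); r=(((hsv[...,0]<8)|(hsv[...,0]>172))&(hsv[...,1]>150)&(hsv[...,2]>80)).astype(np.uint8)
    k,l,st,c=cv2.connectedComponentsWithStats(r)
    for i in range(1,k):
        if st[i,4]>20:
            q=atz(m,*c[i],.065,n=='wrist')
            if np.hypot(q[0]-.507,q[1]+.274)<.02: print(n,c[i].round(1),q.round(4))
a=cv2.resize(ps[0][190:250,300:380],(400,300),interpolation=2);b=cv2.resize(ps[1][195:255,310:390],(400,300),interpolation=2);c=cv2.resize(ps[2][130:250,240:400],(400,300),interpolation=2)
save(np.vstack([np.hstack([a,b]),np.hstack([c,c*0])]),'c5.png')
E
```

```text
time: 12.9
tool_pos: [0.5066, -0.2752, 0.056]
ee_rot: [3.141, -0.053, 0.0]
contact_force: [0.4, 0.1, -0.6]
gripper_width: 0.2
grip_force: 15.0
time: 13.32
tool_pos: [0.5066, -0.2751, 0.0559]
ee_rot: [3.141, -0.053, 0.0]
contact_force: [0.0, -0.0, 0.4]
gripper_width: 0.448
grip_force: 0.0
time: 13.9
tool_pos: [0.5076, -0.2756, 0.1785]
ee_rot: [3.139, -0.053, 0.006]
contact_force: [-0.3, -0.0, -0.2]
gripper_width: 0.454
grip_force: 0.0
scene [340.1 218.4] [ 0.5049 -0.2741  0.065 ]
side [355.6 220.2] [ 0.5053 -0.2721  0.065 ]
wrist [323.8 196.2] [ 0.5054 -0.2748  0.065 ]
```

View pics/c5.png

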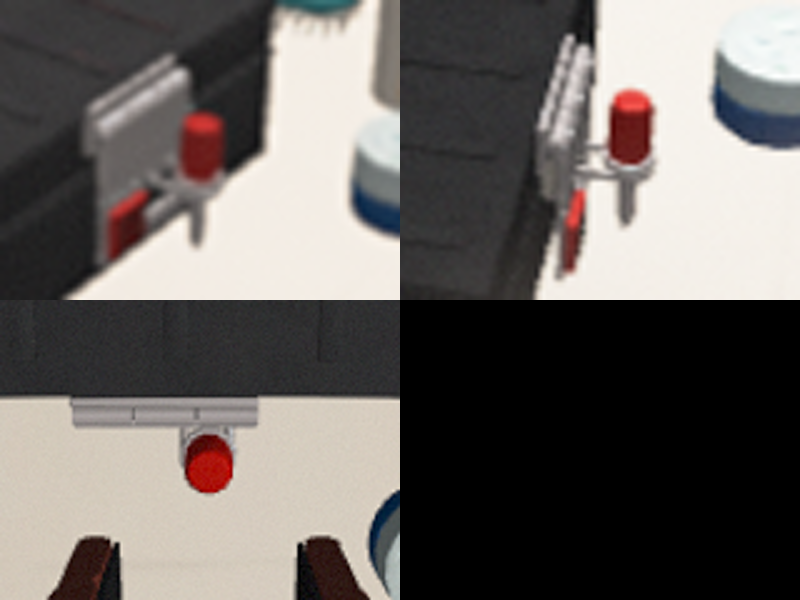

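The pin stands upright in the loop with its collar seated, at about (202,150) and (630,130). The hasp is home, the lid shut and the gripper clear.

```bash
python3 -c "
from rig import robot
print(robot.hand_in())"
```

```text
the job is handed in; nothing more can be done
None
```

I handed the job in at about 14 s: the last pictures show the lid shut, the hasp home over the staple, and the red pin upright in the loop with its collar seated. The gripper is clear and I saw nothing else on the counter disturbed, but the hand-in gave no verdict.

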